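# Load, latch and set the cap steriliser

## Robot

A 6-joint arm with a two-finger parallel gripper is mounted at the origin on a cart in front of the work surface, level with it; the furniture and walls round the work are solid. World frame = base frame: x ahead of the robot, y to its left, z up, the work surface at z = 0. Lengths are in mm, angles in rad, forces in N, time in s.
With the tool pointing down it reaches from about 350 to 775 mm from the base axis. Payload 7.3 kg.
Tool frame: the origin (TCP) lies midway between the tips of the shut fingers; the grasp point (between the pads) lies 19 mm behind it; z points along the fingers, y is the line along which they close (so a half turn about z gives the same grasp; the last joint's range is limited). The gripper opens to 92 mm and grips with 3 to 60 N. Pads are 19 mm wide; open, the fingers measure 130 mm over their backs; the gripper's body (75 mm by 190 mm) begins 47 mm behind the grasp point.
Start: joints at [1.148, 0.342, 1.524, -0, 1.275, -0.146], TCP at [143.456, 505.04, 226.741] pointing down, gripper open.
Joint ranges: [-2.53, 2.53], [-0.77, 2.02], [0.04, 2.7], [-1, 4.14], [0.28, 2.66], [-3.11, 3.11]. Speed limits (rad/s): [2.57, 2.57, 3.14, 3.14, 3.14, 3.14].

## Interface

Orientations are given as a unit quaternion [x, y, z, w].
In Python, from rig import ctrl gives the robot as it stands.
- The arm moves only by the tool send_rows, never from a script. Its argument "commands" is a list of rows, each a list of 6 numbers: the shift along the tool's x, y, z in mm, then the turn, a rotation vector about the tool's x, y, z in rad. In form: [[tx, ty, tz, wx, wy, wz], ...]. A call has 1 to 12 rows; each row is the pose to reach, as a shift and turn from the pose commanded when the call began, along the tool's axes at that moment; what a row does not reach only later rows make up. A row lasts 1/10 s, in which the tool goes at most 50 mm and 8.59 degrees, less where a joint would pass 70% of its speed; a pose out of reach is approached as far as the arm can. A call with a gripper value outside its range is refused whole. "claw" is the opening in per cent of the stroke, from 0 (shut) to 100 (fully open), set as the call begins (left out, the last holds). The fingers move at their own pace and stop on an object; "newtons" is the grip in N (left out, the last holds). Time passes only in rows, so rows that repeat a pose let the fingers close. It gives the time, the measured TCP pose, the force, the opening and the grip force at its end, in the units of the state.
- ctrl.get_state(): the state, without advancing time (a new reading comes with each control period).
- ctrl.snapshot(name): name is "side" or "top"; returns the picture (420x560x3 uint8, blue, green, red); there is no depth.
- ctrl.camera_model(name): a dict with "K" (3x3 intrinsics, pixels), "rvec" (rotation vector, rad) and "tvec" (3), from world to camera coordinates, as OpenCV has them. Camera axes: x right, y down, z forward; pixel columns grow to the right and rows downward; lengths in mm; the calibration is good to about 2 mm. A picture is of the moment at which its call begins. camera_model takes no time and is no camera call.
- ctrl.finish_job(): hands the job in; it is judged then, once.
The state is a dict: "t": time; "joint_pos": joint angles; "dq": joint speeds; "joint_efforts": joint torques, N m; "tcp_pos": TCP position; "tool_rot": TCP orientation; "ft_force": force on the tool from outside, world axes, zero at the start; "ft_torque": the same for the moment, N m; "opening": opening from 0.0 (shut) to 1.0 (fully open); "grip_force": force on a finger pad.
Only numpy, scipy, OpenCV 4.12 (cv2) and the standard library are available. Lean on these libraries where they do the work, as an engineer would, in place of code of your own. Each camera call takes 0.05 s, during which the arm holds its last target. There are 200 camera calls.

## Task

Sterilise the loose bottle caps: put every red and orange cap that lies on the bench into the chamber of the UV steriliser and then shut its amber lid. Then swing the steel latch fully closed into its keeper on the lid, and last of all turn the timer knob clockwise exactly four clicks from where it stands now. Leave the timer, the marker pen and the tape roll where they are.

Things in the scene. Friction and masses are not known exactly. Their poses are not given: they have to be found in the camera images.
- unit: the UV steriliser, a fixed box on the bench, 160 (x) x 285 (y) mm; origin under the centre of its foot plate on the bench, x from its front to its back, y to its left. Left part: open white chamber, outside 150 (x) x 160 (y) mm, walls 5 mm, rim 95 mm above the bench, centre at y = +57 mm. Right part: control block, top 68 mm above the bench, with the timer knob at y = -95 mm
- tub_in (a point): centre of the chamber's inner floor, 35 mm above the bench and 60 mm below the rim; axes as the steriliser's; the inside measures 140 (x) x 150 (y) mm
- lid_hinge (a point): middle of the lid's hinge line, which runs along the steriliser's x at the chamber's left rim (80 mm to the left of the chamber's centre, 95 mm above the bench)
- lid (a joint): amber lid, hinged on the left, 160 mm from hinge to free (right) edge, 150 mm long in x, 8 mm thick, with a black finger rail (60 x 10 mm, 12 mm high) on its outer face along the free edge; 0 = shut, rad, grows as it opens; about 1.6 = upright. It stands by itself above about 1.1 rad; lower it sinks shut softly in a second or two. 1 N near its free edge moves it
- latch (a joint): steel latch arm that swings level about an upright pivot in front of the chamber's right end, over the lid's front edge; 0 = closed, its end (85 mm from the pivot) resting in the steel keeper on the lid, against the stop, and holds the lid down; rad, grows as it opens, turning anticlockwise seen from above, towards the robot; stays where it is left, 1 N moves it
- latch_pivot (a point): the latch arm's pivot axis, at mid thickness of the arm (arm 6 mm thick, underside 106 mm above the bench, 2 mm over the shut lid)
- latch_peg (a point): upright red finger peg on the latch arm, 12 mm across, 52 mm from the pivot; the point is on its axis, 12 mm above the arm's top and 12 mm below the top of the peg; closed, the peg lies to the steriliser's left (+y) of the pivot, turned 0.3 rad towards its back
- knob (a joint): black timer knob, upright axis; value (rad) grows as it turns clockwise seen from above, stops at 0 and 3.67; eight click positions 30 degrees (0.524 rad) apart, each held by a spring detent of about 0.1 N m that draws it in from half a click. At 0 its white pointer mark points to the steriliser's front (-x). It starts on one of the first four positions
- knob_grip (a point): on the knob's axis, 105 mm above the bench: the height to grip the knob's bar, which is 46 mm long, 14 mm thick, 32 mm tall (top 7 mm above this point, the round skirt under it 23 mm below this point) and runs along the pointer mark
- knob_pointer (a point): the pointer mark near one end of the knob's bar, on its top, 22 mm from the axis
- cap_0: loose orange bottle cap, solid, 40 mm across, 24 mm high, about 12 g; origin at the centre of its underside, z up; some of the six are absent (None)
- cap_1: loose red bottle cap, solid, 40 mm across, 24 mm high, about 12 g; origin at the centre of its underside, z up; some of the six are absent (None)
- cap_2: loose orange bottle cap, solid, 40 mm across, 24 mm high, about 12 g; origin at the centre of its underside, z up; some of the six are absent (None)
- cap_3: loose red bottle cap, solid, 40 mm across, 24 mm high, about 12 g; origin at the centre of its underside, z up; some of the six are absent (None)
- cap_4: loose orange bottle cap, solid, 40 mm across, 24 mm high, about 12 g; origin at the centre of its underside, z up; some of the six are absent (None)
- cap_5: loose red bottle cap, solid, 40 mm across, 24 mm high, about 12 g; origin at the centre of its underside, z up; some of the six are absent (None)
- timer: white bench timer, 66 x 66 x 18 mm, lying left of the work: a bystander; origin under its centre
- marker: black and white marker pen, 135 mm long, 17 mm across, lying right of the work: a bystander; origin under its centre
- tape: roll of beige tape lying flat, 96 mm across, 25 mm high, left behind the steriliser: a bystander; origin under its centre
Not all that is in view belongs to the job. Leave any turquoise look-alike of the cap_1 alone.

How it is judged:
By the outcome, as a careful person would: the job done as asked, in the order asked, and still so for the second after the job is handed in, with the robot touching nothing.
Of cap_0, cap_1, cap_2, cap_3, cap_4, cap_5 only 3 to 5 are there at a start; the rules pass over those that are not, and their reading is None.
At some moment in a run one of cap_0, cap_1, cap_2, cap_3, cap_4, cap_5 may be knocked a few centimetres aside while the robot is not near it.
Once in a run the grip may slacken for a moment while it holds something.
It also fails if it takes over 210 s, if anything falls off the work surface, if the arm or the gripper's body presses on something with over 40 N, if the wrist force passes 120 N, or if a joint passes its speed limit or range.

## Working session

There is one attempt and no reset: what is moved stays moved. The work goes in short steps, Python scripts to look and compute and a tool call to move; the robot and the scene stay as the last step left them, time stands still between calls to the robot, and variables do not carry over. Pictures are saved under pics/ and viewed, at most 14 in all, crops included, and the job is handed in when it is done.

Besides the shell and the picture viewer there is one more tool, called by a JSON object that holds its "name" and its "arguments", one argument or row to a line. send_rows: Moves the arm, as the interface text tells. Its arguments: {"type":"object","properties":{"commands":{"type":"array"},"claw":{"type":"number"},"newtons":{"type":"number"}},"required":["commands"]}

```bash
ls; mkdir -p pics; python3 - <<'E'
from rig import ctrl
import cv2,numpy as np
for n in("top","side"):
    cv2.imwrite(f"pics/{n}0.png",ctrl.snapshot(n)); m=ctrl.camera_model(n)
    R=cv2.Rodrigues(np.array(m["rvec"]))[0]; print(n,np.array(m["K"]).round(1).tolist(),(-R.T@np.array(m["tvec"]).ravel()).round(),R.round(2).tolist())
s=ctrl.get_state();print(s)
E
```

```text
pics
top [[426.0, 0.0, 281.7], [0.0, 426.0, 200.9], [0.0, 0.0, 1.0]] [ 360.   28. 1789.] [[0.02, -1.0, -0.0], [-0.99, -0.02, -0.12], [0.12, 0.0, -0.99]]
side [[448.6, 0.0, 277.2], [0.0, 448.6, 212.6], [0.0, 0.0, 1.0]] [  455. -1090.   904.] [[1.0, -0.05, 0.02], [-0.02, -0.57, -0.82], [0.05, 0.82, -0.57]]
{'t': 0.1, 'joint_pos': array([ 1.14797961e+00,  3.42647397e-01,  1.52491478e+00,  2.94961300e-06,
        1.27536727e+00, -1.46005118e-01]), 'dq': array([-0.00014614, -0.00095747, -0.00186499, -0.0010225 ,  0.00013043,
       -0.00092899]), 'joint_efforts': array([ 8.45074501e-04, -4.32004845e+01, -2.44696194e+01,  7.18699931e-02,
        5.25336410e-02, -4.35420327e-05]), 'tcp_pos': array([143.3124417 , 504.69721777, 226.11972158]), 'tool_rot': array([ 1.37964728e-01,  9.90436917e-01, -6.41149633e-04, -1.88900828e-04]), 'ft_force': array([-0.68399933, -0.10753226, -0.32681395]), 'ft_torque': array([-0.05012227, -0.00771601, -0.0238357 ]), 'grip_force': 0.0, 'opening': 1.0030193422234774}
```

View pics/top0.png

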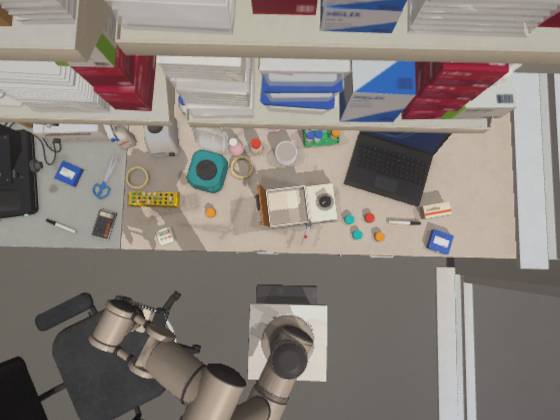

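View pics/side0.png

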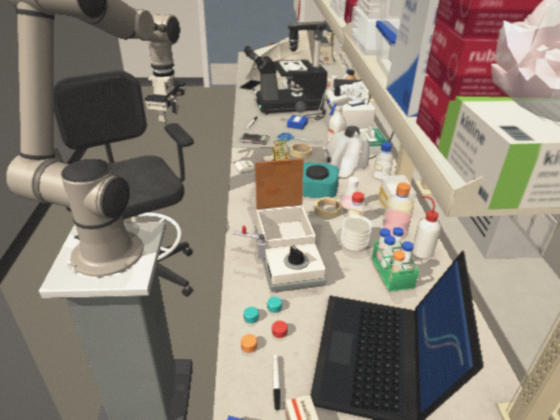

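The top view shows an orange cap at (210,213), red at (369,218), orange at (380,237) and turquoise look-alikes at (349,219) and (358,235). The unit is near (298,206) with the lid upright at (263,206). I'll zoom in on both views.

```bash
cat > h.py <<'E'
from rig import ctrl
import cv2,numpy as np
from scipy.spatial.transform import Rotation as Rn
def cam(n):
    m=ctrl.camera_model(n); R=cv2.Rodrigues(np.array(m["rvec"]))[0]; return np.array(m["K"]),R,np.array(m["tvec"]).ravel()
def px2w(n,u,v,z):
    K,R,t=cam(n); c=-R.T@t; d=R.T@np.linalg.solve(K,[u,v,1]); return c+d*(z-c[2])/d[2]
def w2px(n,p):
    K,R,t=cam(n); q=K@(R@np.array(p,float)+t); return q[:2]/q[2]
def tri(a,b):
    A=[];y=[]
    for n,(u,v) in(("top",a),("side",b)):
        K,R,t=cam(n); P=K@np.c_[R,t]
        for c,i in((u,0),(v,1)): r=c*P[2]-P[i]; A.append(r[:3]); y.append(-r[3])
    A=np.array(A);y=np.array(y);n_=np.linalg.norm(A,axis=1);return np.linalg.lstsq(A/n_[:,None],y/n_,rcond=None)[0]
def crop(n,x0,y0,w,h,k,f,img=None):
    im=ctrl.snapshot(n) if img is None else img
    cv2.imwrite("pics/"+f,cv2.resize(im[y0:y0+h,x0:x0+w],None,fx=k,fy=k,interpolation=cv2.INTER_CUBIC)); return im
def caps(im,n,lo=40,z=12):
    hsv=cv2.cvtColor(im,cv2.COLOR_BGR2HSV); out=[]
    for nm,ms in(("red",[((0,150,90),(5,255,255)),((174,150,90),(180,255,255))]),("orange",[((9,160,130),(19,255,255))])):
        m=sum(cv2.inRange(hsv,a,b) for a,b in ms)
        k,_,st,ce=cv2.connectedComponentsWithStats(m)
        for i in range(1,k):
            if 25<st[i,4]<250: out.append((nm,st[i].tolist(),ce[i].round(1).tolist(),px2w(n,*ce[i],z).round().tolist()))
    return out
def go(p,rotz=None):
    """shift in tool axes from the measured pose to world p"""
    s=ctrl.get_state(); return (Rn.from_quat(s["tool_rot"]).inv().apply(np.array(p)-s["tcp_pos"])).round(1)
E
python3 - <<'E'
from h import *
im=cv2.imread("pics/top0.png"); s=cv2.imread("pics/side0.png")
crop("top",245,170,100,80,8,"tz.png",im); crop("side",220,140,130,150,4,"sz.png",s)
for c in caps(im,"top",z=12): print(c)
print()
for c in caps(s,"side"): print(c)
E
```

```text
('red', [540, 13, 20, 14, 163], [552.3, 21.3], [1406.0, -1142.0, 12.0])
('red', [251, 139, 9, 9, 67], [255.2, 143.0], [824.0, 156.0, 12.0])
('red', [365, 214, 9, 8, 61], [369.2, 217.4], [516.0, -331.0, 12.0])
('orange', [332, 131, 7, 6, 35], [335.2, 133.1], [875.0, -186.0, 12.0])
('orange', [258, 185, 7, 40, 68], [260.5, 204.4], [560.0, 125.0, 12.0])
('orange', [206, 208, 10, 9, 62], [210.3, 212.3], [522.0, 335.0, 12.0])
('orange', [375, 233, 9, 8, 62], [378.9, 236.4], [438.0, -371.0, 12.0])

('red', [345, 0, 11, 21, 104], [349.0, 7.5], [1439.0, 3749.0, 12.0])
('red', [353, 193, 10, 9, 81], [357.5, 197.0], [834.0, 270.0, 12.0])
('red', [427, 211, 10, 10, 84], [431.4, 215.5], [1068.0, 147.0, 12.0])
('red', [273, 322, 14, 15, 183], [279.4, 328.9], [514.0, -332.0, 12.0])
('red', [293, 399, 8, 21, 44], [296.2, 409.3], [538.0, -551.0, 12.0])
('orange', [397, 184, 12, 11, 102], [402.8, 188.9], [1017.0, 322.0, 12.0])
('orange', [258, 201, 18, 7, 36], [266.0, 204.9], [497.0, 227.0, 12.0])
('orange', [394, 252, 10, 8, 55], [398.5, 255.7], [895.0, -61.0, 12.0])
('orange', [242, 342, 14, 10, 76], [248.7, 347.2], [437.0, -386.0, 12.0])
```

View pics/tz.png

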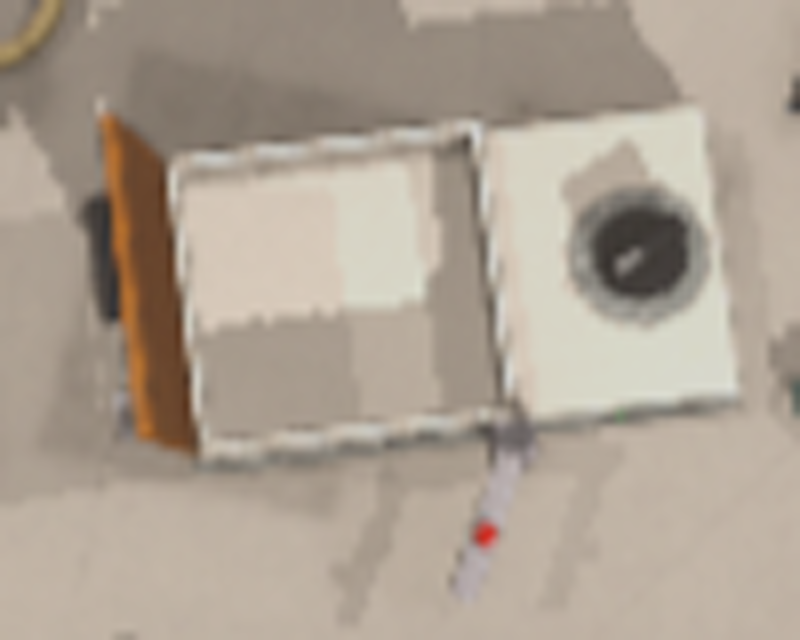

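View pics/sz.png

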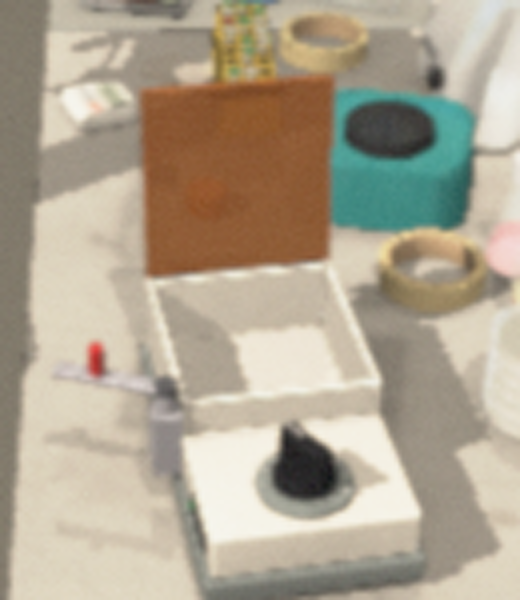

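The crops show the rim corners clearly. The latch points towards the robot with its red peg at crop (485,534), and the knob mark is at crop (628,262). I'll fit the unit pose from these.

```bash
python3 - <<'E'
from h import *
from scipy.optimize import least_squares
T=lambda u,v:(245+(u+.5)/8-.5,170+(v+.5)/8-.5)
S=lambda u,v:(220+(u+.5)/4-.5,140+(v+.5)/4-.5)
obs=[("top",(-75,137,95),T(200,462)),("top",(75,137,95),T(172,160)),("top",(75,-23,95),T(480,122)),("top",(-75,-23,95),T(508,410)),
("side",(-75,137,95),S(149,280)),("side",(75,137,95),S(334,265)),("side",(75,-23,95),S(378,382)),("side",(-75,-23,95),S(190,402))]
def w(p,q): c,s=np.cos(p[2]),np.sin(p[2]); return [p[0]+c*q[0]-s*q[1],p[1]+s*q[0]+c*q[1],q[2]]
f=lambda p:np.concatenate([w2px(n,w(p,q))-o for n,q,o in obs])
r=least_squares(f,[570,40,0],x_scale=[10,10,.1]); p=r.x; print("unit",p,f(p).reshape(-1,2).round(1).tolist())
peg=tri(T(485,533),S(95,358)); print("peg",peg)
K=w(p,(0,-95,112)); print("knobaxis px",w2px("top",K),"tz",[(a-o+.5)*8 for a,o in zip(w2px("top",K),(245,170))],[(a-o+.5)*4 for a,o in zip(w2px("side",K),(220,140))])
for k in range(5):
    a=k*np.pi/6; q=(-22*np.cos(a),-95+22*np.sin(a),112); W=w(p,q)
    print(k,[(x-o+.5)*8 for x,o in zip(w2px("top",W),(245,170))],[(x-o+.5)*4 for x,o in zip(w2px("side",W),(220,140))])
for ph in(1.5,1.6,1.7,1.8,1.9):
    for x in(-75,75):
        W=w(p,(x,137-160*np.cos(ph),95+160*np.sin(ph))); print(ph,x,[round((a-o+.5)*8) for a,o in zip(w2px("top",W),(245,170))],[round((a-o+.5)*4) for a,o in zip(w2px("side",W),(220,140))])
E
```

```text
unit [ 5.57441597e+02 -4.33726279e+01  1.43153020e-01] [[0.1, -0.9], [-0.7, -0.2], [0.3, -0.1], [1.5, 0.9], [-0.0, -0.5], [-0.3, -1.2], [1.7, -0.4], [-1.6, 0.1]]
peg [425.2852452  -59.02153029 123.19567795]
knobaxis px [325.44962096 200.44628869] tz [np.float64(647.596967711775), np.float64(247.5703095587205)] [np.float64(309.11169152365187), np.float64(436.24371326584844)]
0 [np.float64(653.4327870477746), np.float64(291.36250304667465)] [np.float64(277.98229092665247), np.float64(439.77327037120085)]
1 [np.float64(630.6191065820121), np.float64(288.11742173487914)] [np.float64(278.74631975709826), np.float64(429.27274844494264)]
2 [np.float64(612.3735563442438), np.float64(273.999755378067)] [np.float64(287.54903825246515), np.float64(420.7635091423065)]
3 [np.float64(603.5910028965732), np.float64(252.81723956279757)] [np.float64(301.9643071096293), np.float64(416.42525099136265)]
4 [np.float64(606.6060364000487), np.float64(230.26301689732054)] [np.float64(318.226403011387), np.float64(417.3377083494595)]
1.5 -75 [216, 431] [150, 109]
1.5 75 [178, 104] [348, 93]
1.6 -75 [180, 435] [146, 98]
1.6 75 [143, 108] [342, 82]
1.7 -75 [145, 439] [143, 89]
1.7 75 [108, 113] [337, 74]
1.8 -75 [111, 444] [140, 83]
1.8 75 [74, 118] [332, 68]
1.9 -75 [78, 448] [137, 78]
1.9 75 [42, 124] [327, 64]
```

```bash
cat >> h.py <<'E'
U=np.array([557.4,-43.4,.143])
def uw(x,y,z): c,s=np.cos(U[2]),np.sin(U[2]); return np.array([U[0]+c*x-s*y,U[1]+s*x+c*y,z])
def mv(p,yaw=.143):
    """row to world p with tool down and fingers closing along heading yaw"""
    s=ctrl.get_state(); R=Rn.from_quat(s["tool_rot"])
    G=Rn.from_matrix(np.array([[-np.sin(yaw),np.cos(yaw),0],[np.cos(yaw),np.sin(yaw),0],[0,0,-1.]]).T @ np.eye(3)) if 0 else Rn.from_matrix(np.c_[[-np.sin(yaw),np.cos(yaw),0],[np.cos(yaw),np.sin(yaw),0],[0,0,-1.]])
    print("t",round(s["t"],1),"tcp",s["tcp_pos"].round(1),"row",R.inv().apply(np.array(p)-s["tcp_pos"]).round(1).tolist(),(R.inv()*G).as_rotvec().round(3).tolist(),"q",s["joint_pos"].round(2).tolist())
E
sed -i 's/G=.* if 0 else /G=/' h.py
python3 -c "
from h import *
mv([522,335,150])"
```

```text
t 0.1 tcp [143.3 504.7 226.1] row [-410.7, -59.6, 76.1] [-0.001, 0.001, 1.151] q [1.15, 0.34, 1.52, 0.0, 1.28, -0.15]
```

{"name": "send_rows", "arguments": {
  "commands": [
    [-411,-60,76,0,0,1.151],
    [-411,-60,76,0,0,1.151],
    [-411,-60,76,0,0,1.151],
    [-411,-60,76,0,0,1.151],
    [-411,-60,76,0,0,1.151],
    [-411,-60,76,0,0,1.151],
    [-411,-60,76,0,0,1.151],
    [-411,-60,76,0,0,1.151],
    [-411,-60,76,0,0,1.151],
    [-411,-60,76,0,0,1.151],
    [-411,-60,76,0,0,1.151],
    [-411,-60,76,0,0,1.151]
  ],
  "claw": 100,
  "newtons": 25
}}

```text
t: 1.3
tcp_pos: [521.3, 335.6, 150.8]
tool_rot: [0.654, 0.756, -0.0, -0.0]
ft_force: [0.4, -0.2, -0.1]
opening: 1.0
grip_force: 0.0
```

```bash
python3 -c "
from h import *
im=crop('top',130,150,290,110,2.7,'t1.png')
for c in caps(im,'top'): print(c[0],c[2:])
mv([522,335,3])"
```

```text
red ([552.4, 21.3], [1406.0, -1142.0, 12.0])
red ([255.2, 143.0], [824.0, 156.0, 12.0])
red ([369.2, 217.4], [516.0, -331.0, 12.0])
orange ([335.2, 133.1], [875.0, -186.0, 12.0])
orange ([260.5, 205.0], [558.0, 125.0, 12.0])
orange ([378.9, 236.4], [438.0, -371.0, 12.0])
t 1.4 tcp [521.3 335.9 151.1] row [-1.0, 0.6, 148.1] [-0.0, -0.0, 0.002] q [0.45, 0.58, 1.35, 0.0, 1.21, 0.3]
```

View pics/t1.png

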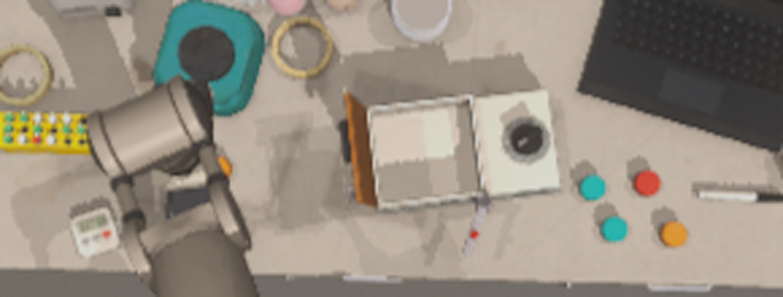

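The arm is over the orange cap, whose edge shows at crop (222,165). The red cap and second orange cap haven't moved. Descending.

{"name": "send_rows", "arguments": {
  "commands": [
    [-1,0,50,0,0,0],
    [-1,0,90,0,0,0],
    [-1,0,120,0,0,0],
    [-1,0,140,0,0,0],
    [-1,0,148,0,0,0],
    [-1,0,148,0,0,0]
  ]
}}

```text
t: 1.95
tcp_pos: [521.7, 334.6, 2.5]
tool_rot: [0.654, 0.756, -0.0, -0.0]
ft_force: [-0.4, -0.0, 0.9]
opening: 0.998
grip_force: 0.0
```

{"name": "send_rows", "arguments": {
  "commands": [
    [0,0,0,0,0,0],
    [0,0,0,0,0,0],
    [0,0,0,0,0,0],
    [0,0,0,0,0,0],
    [0,0,0,0,0,0],
    [0,0,0,0,0,0],
    [0,0,0,0,0,0],
    [0,0,0,0,0,0]
  ],
  "claw": 0,
  "newtons": 25
}}

```text
t: 2.75
tcp_pos: [522.6, 334.0, 2.7]
tool_rot: [0.655, 0.756, 0.0, -0.0]
ft_force: [-0.5, -0.7, 0.5]
opening: 0.416
grip_force: 25.0
```

{"name": "send_rows", "arguments": {
  "commands": [
    [0,0,-20,0,0,0],
    [0,0,-60,0,0,0],
    [0,0,-100,0,0,0],
    [0,0,-150,0,0,0],
    [0,0,-200,0,0,0],
    [0,0,-250,0,0,0],
    [0,0,-290,0,0,0],
    [0,0,-310,0,0,0],
    [0,0,-310,0,0,0]
  ]
}}

```text
t: 3.65
tcp_pos: [523.5, 334.5, 316.5]
tool_rot: [0.655, 0.756, 0.003, 0.001]
ft_force: [0.1, -0.1, -0.7]
opening: 0.41
grip_force: 25.0
```

```bash
python3 -c "
from h import *
print(ctrl.get_state()['opening'])
mv(uw(0,85,313));mv(uw(0,85,75))"
```

```text
0.4097712980861223
t 3.6 tcp [523.5 334.5 316.5] row [-293.9, -20.3, 2.7] [0.007, -0.002, 0.0] q [0.45, 0.48, 1.07, 0.0, 1.59, 0.3]
t 3.6 tcp [523.5 334.5 316.5] row [-294.4, -22.0, 240.7] [0.007, -0.002, 0.0] q [0.45, 0.48, 1.07, 0.0, 1.59, 0.3]
```

{"name": "send_rows", "arguments": {
  "commands": [
    [-40,-3,0,0,0,0],
    [-80,-6,0,0,0,0],
    [-120,-9,0,0,0,0],
    [-160,-12,0,0,0,0],
    [-200,-15,0,0,0,0],
    [-240,-18,0,0,0,0],
    [-275,-20,0,0,0,0],
    [-294,-21,0,0,0,0],
    [-294,-21,0,0,0,0],
    [-294,-21,0,0,0,0]
  ]
}}

```text
t: 4.65
tcp_pos: [543.2, 40.1, 311.3]
tool_rot: [0.655, 0.756, -0.0, -0.001]
ft_force: [0.5, 0.2, -0.3]
opening: 0.417
grip_force: 25.0
```

{"name": "send_rows", "arguments": {
  "commands": [
    [0,0,40,0,0,0],
    [0,0,80,0,0,0],
    [0,0,120,0,0,0],
    [0,0,160,0,0,0],
    [0,0,195,0,0,0],
    [0,0,220,0,0,0],
    [0,0,240,0,0,0],
    [0,0,240,0,0,0],
    [0,0,240,0,0,0]
  ]
}}

```text
t: 5.55
tcp_pos: [543.5, 41.1, 72.7]
tool_rot: [0.654, 0.756, -0.0, -0.0]
ft_force: [0.3, -0.1, 0.2]
opening: 0.417
grip_force: 25.0
```

```bash
python3 -c "
from h import *
s=ctrl.get_state();print(s['opening'],s['ft_force'])
crop('side',220,140,130,150,4,'s2.png')
mv(uw(0,85,75))"
```

```text
0.4166681886948834 [ 0.33857718 -0.14431796  0.16417015]
t 5.6 tcp [544.1  40.8  73.5] row [-0.3, 1.1, -1.5] [0.001, 0.0, 0.001] q [-0.07, 0.55, 1.66, 0.0, 0.93, -0.21]
```

View pics/s2.png

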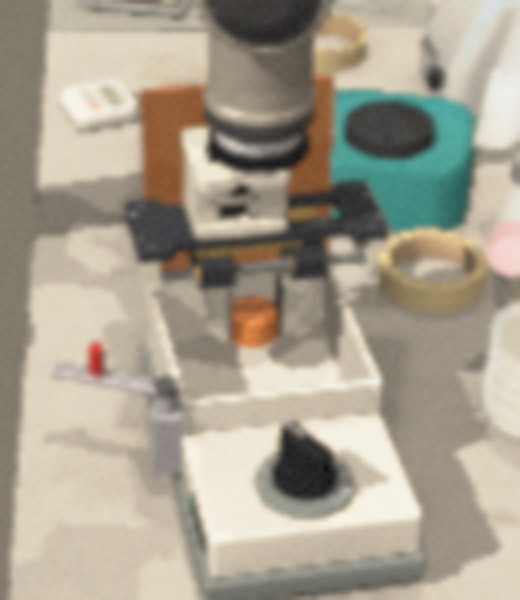

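The cap is held over the chamber, clear of the walls and lid. I'll lower it a bit further and release.

{"name": "send_rows", "arguments": {
  "commands": [
    [0,0,15,0,0,0],
    [0,0,30,0,0,0],
    [0,0,30,0,0,0]
  ]
}}

```text
t: 5.9
tcp_pos: [543.2, 40.4, 42.6]
tool_rot: [0.655, 0.756, -0.0, -0.0]
ft_force: [0.3, -0.7, 0.6]
opening: 0.416
grip_force: 25.0
```

{"name": "send_rows", "arguments": {
  "commands": [
    [0,0,0,0,0,0],
    [0,0,0,0,0,0],
    [0,0,0,0,0,0],
    [0,0,0,0,0,0]
  ],
  "claw": 58
}}

```text
t: 6.3
tcp_pos: [544.1, 40.0, 43.4]
tool_rot: [0.655, 0.756, 0.0, 0.0]
ft_force: [-0.4, -0.1, 0.2]
opening: 0.579
grip_force: 0.0
```

{"name": "send_rows", "arguments": {
  "commands": [
    [0,0,-30,0,0,0],
    [0,0,-80,0,0,0],
    [0,0,-130,0,0,0],
    [0,0,-160,0,0,0],
    [0,0,-160,0,0,0]
  ]
}}

```text
t: 6.8
tcp_pos: [546.1, 39.9, 208.1]
tool_rot: [0.655, 0.756, 0.003, 0.004]
ft_force: [0.8, -0.4, -0.3]
opening: 0.582
grip_force: 0.0
```

```bash
python3 -c "
from h import *
for n in('top','side'):
  for c in caps(ctrl.snapshot(n),n): print(n,c[0],c[2:])
mv([516,-331,150])"
```

```text
top red ([552.4, 21.3], [1406.0, -1142.0, 12.0])
top red ([255.3, 142.9], [824.0, 155.0, 12.0])
top red ([369.1, 217.4], [516.0, -331.0, 12.0])
top orange ([335.2, 133.1], [875.0, -186.0, 12.0])
top orange ([378.9, 236.4], [438.0, -371.0, 12.0])
side red ([349.1, 7.3], [1441.0, 3757.0, 12.0])
side red ([357.7, 197.0], [834.0, 271.0, 12.0])
side red ([431.4, 215.6], [1068.0, 147.0, 12.0])
side red ([279.4, 328.9], [514.0, -332.0, 12.0])
side red ([296.2, 409.5], [538.0, -552.0, 12.0])
side orange ([284.2, 179.9], [573.0, 397.0, 12.0])
side orange ([402.7, 189.0], [1016.0, 321.0, 12.0])
side orange ([296.7, 194.5], [612.0, 292.0, 12.0])
side orange ([282.9, 229.9], [548.0, 79.0, 12.0])
side orange ([398.4, 255.8], [895.0, -61.0, 12.0])
side orange ([248.7, 347.3], [437.0, -386.0, 12.0])
t 6.9 tcp [543.7  40.  203.2] row [-363.3, -80.3, 53.1] [0.001, 0.0, 0.0] q [-0.07, 0.4, 1.51, 0.0, 1.24, -0.21]
```

{"name": "send_rows", "arguments": {
  "commands": [
    [-50,-11,0,0,0,0],
    [-100,-22,0,0,0,0],
    [-150,-33,0,0,0,0],
    [-200,-44,0,0,0,0],
    [-250,-55,20,0,0,0],
    [-300,-66,40,0,0,0],
    [-340,-75,53,0,0,0],
    [-363,-80,53,0,0,0],
    [-363,-80,53,0,0,0],
    [-363,-80,53,0,0,0]
  ],
  "claw": 68
}}

```text
t: 7.9
tcp_pos: [515.2, -330.4, 147.6]
tool_rot: [0.655, 0.755, 0.0, -0.002]
ft_force: [-0.2, 0.2, 0.6]
opening: 0.68
grip_force: 0.0
```

```bash
python3 -c "
from h import *
for n in('side',):
  for c in caps(ctrl.snapshot(n),n): print(n,c[0],c[2:])
mv([515,-331,3])"
```

```text
side red ([349.2, 6.9], [1446.0, 3776.0, 12.0])
side red ([357.7, 197.0], [834.0, 270.0, 12.0])
side red ([431.4, 215.6], [1068.0, 147.0, 12.0])
side red ([279.4, 328.9], [514.0, -332.0, 12.0])
side red ([296.0, 408.8], [538.0, -550.0, 12.0])
side orange ([402.7, 188.9], [1016.0, 322.0, 12.0])
side orange ([398.8, 255.3], [896.0, -59.0, 12.0])
side orange ([248.9, 347.4], [437.0, -387.0, 12.0])
t 8.0 tcp [ 515.7 -329.7  148.2] row [-1.6, -0.6, 145.2] [-0.002, -0.003, -0.0] q [-0.69, 0.57, 1.38, 0.0, 1.2, -0.84]
```

{"name": "send_rows", "arguments": {
  "commands": [
    [-1,0,50,0,0,0],
    [-1,0,90,0,0,0],
    [-1,0,120,0,0,0],
    [-1,0,138,0,0,0],
    [-1,0,146,0,0,0],
    [-1,0,146,0,0,0]
  ]
}}

```text
t: 8.55
tcp_pos: [516.3, -330.1, 2.9]
tool_rot: [0.654, 0.756, 0.0, -0.001]
ft_force: [-0.2, -0.0, 0.2]
opening: 0.679
grip_force: 0.0
```

{"name": "send_rows", "arguments": {
  "commands": [
    [0,0,0,0,0,0],
    [0,0,0,0,0,0],
    [0,0,0,0,0,0],
    [0,0,0,0,0,0],
    [0,0,0,0,0,0],
    [0,0,0,0,0,0]
  ],
  "claw": 0,
  "newtons": 25
}}

```text
t: 9.15
tcp_pos: [516.8, -332.0, 4.7]
tool_rot: [0.655, 0.756, 0.0, 0.001]
ft_force: [-1.3, 0.5, 6.2]
opening: 0.416
grip_force: 25.0
```

{"name": "send_rows", "arguments": {
  "commands": [
    [0,0,-20,0,0,0],
    [0,0,-60,0,0,0],
    [0,0,-100,0,0,0],
    [0,0,-150,0,0,0],
    [0,0,-190,0,0,0],
    [0,0,-200,0,0,0],
    [0,0,-200,0,0,0]
  ]
}}

```text
t: 9.85
tcp_pos: [516.9, -332.2, 205.5]
tool_rot: [0.655, 0.756, 0.0, 0.002]
ft_force: [-0.5, -0.6, -1.2]
opening: 0.414
grip_force: 25.0
```

```bash
python3 -c "
from h import *
mv(uw(0,42,200))"
```

```text
t 9.8 tcp [ 516.9 -332.2  205.5] row [322.1, 81.2, 4.8] [0.003, 0.003, -0.0] q [-0.7, 0.52, 1.3, 0.0, 1.32, -0.84]
```

{"name": "send_rows", "arguments": {
  "commands": [
    [40,10,0,0,0,0],
    [80,20,0,0,0,0],
    [120,30,0,0,0,0],
    [160,40,0,0,0,0],
    [200,50,0,0,0,0],
    [240,60,0,0,0,0],
    [280,70,0,0,0,0],
    [310,78,0,0,0,0],
    [322,81,0,0,0,0],
    [322,81,0,0,0,0]
  ]
}}

```text
t: 10.85
tcp_pos: [549.9, -0.1, 201.9]
tool_rot: [0.654, 0.757, -0.001, -0.001]
ft_force: [1.0, -0.2, 0.5]
opening: 0.41
grip_force: 25.0
```

{"name": "send_rows", "arguments": {
  "commands": [
    [0,0,40,0,0,0],
    [0,0,80,0,0,0],
    [0,0,110,0,0,0],
    [0,0,130,0,0,0],
    [0,0,138,0,0,0],
    [0,0,138,0,0,0]
  ]
}}

```text
t: 11.45
tcp_pos: [549.8, -2.6, 64.4]
tool_rot: [0.655, 0.755, -0.001, -0.001]
ft_force: [0.1, 0.7, 0.2]
opening: 0.417
grip_force: 25.0
```

```bash
python3 -c "
from h import *
s=ctrl.get_state();print(s['opening'],s['ft_force'])
mv(uw(0,42,58))
for n in('side',):
  for c in caps(ctrl.snapshot(n),n): print(n,c[0],c[2:])
"
```

```text
0.41701852230470465 [0.10183465 0.67114079 0.20637584]
t 11.4 tcp [549.8  -2.6  64.4] row [0.5, 1.7, 6.4] [-0.003, -0.001, -0.001] q [-0.14, 0.57, 1.66, -0.0, 0.92, -0.29]
side red ([349.2, 7.0], [1446.0, 3775.0, 12.0])
side red ([357.6, 197.0], [834.0, 270.0, 12.0])
side red ([431.3, 215.5], [1068.0, 147.0, 12.0])
side red ([285.6, 230.5], [557.0, 76.0, 12.0])
side red ([296.2, 409.5], [538.0, -552.0, 12.0])
side orange ([266.5, 169.4], [507.0, 481.0, 12.0])
side orange ([261.4, 189.3], [483.0, 331.0, 12.0])
side orange ([402.7, 189.0], [1016.0, 321.0, 12.0])
side orange ([398.5, 256.1], [894.0, -62.0, 12.0])
side orange ([248.5, 347.4], [436.0, -387.0, 12.0])
```

{"name": "send_rows", "arguments": {
  "commands": [
    [0,0,6,0,0,0],
    [0,0,6,0,0,0],
    [0,0,6,0,0,0],
    [0,0,6,0,0,0],
    [0,0,6,0,0,0]
  ],
  "claw": 58
}}

```text
t: 12.0
tcp_pos: [550.8, -1.3, 60.1]
tool_rot: [0.655, 0.756, 0.0, 0.0]
ft_force: [0.3, 0.0, -0.6]
opening: 0.578
grip_force: 0.0
```

{"name": "send_rows", "arguments": {
  "commands": [
    [0,0,-30,0,0,0],
    [0,0,-80,0,0,0],
    [0,0,-130,0,0,0],
    [0,0,-140,0,0,0],
    [0,0,-140,0,0,0]
  ]
}}

```text
t: 12.5
tcp_pos: [551.7, -1.5, 202.0]
tool_rot: [0.655, 0.756, 0.001, 0.002]
ft_force: [-0.3, 0.1, -1.2]
opening: 0.58
grip_force: 0.0
```

```bash
python3 -c "
from h import *
for n in('top','side'):
  im=crop(n,220,140,200,215,2,n+'3.png')
  for c in caps(im,n): print(n,c[0],c[2:])
mv([438,-373,150])"
```

```text
top red ([294.2, 2.8], [1468.0, 2.0, 12.0])
top red ([283.0, 12.5], [1421.0, 51.0, 12.0])
top red ([552.4, 21.3], [1406.0, -1142.0, 12.0])
top red ([255.1, 142.9], [824.0, 156.0, 12.0])
top orange ([335.2, 133.1], [875.0, -186.0, 12.0])
top orange ([260.5, 204.8], [559.0, 125.0, 12.0])
top orange ([279.8, 207.3], [550.0, 44.0, 12.0])
top orange ([378.9, 236.4], [438.0, -371.0, 12.0])
side red ([349.2, 6.8], [1447.0, 3783.0, 12.0])
side red ([357.6, 196.8], [834.0, 272.0, 12.0])
side red ([431.4, 215.6], [1068.0, 147.0, 12.0])
side red ([285.4, 233.8], [555.0, 58.0, 12.0])
side red ([296.3, 410.0], [538.0, -553.0, 12.0])
side orange ([287.4, 186.1], [582.0, 352.0, 12.0])
side orange ([402.7, 189.0], [1016.0, 321.0, 12.0])
side orange ([282.3, 228.6], [547.0, 87.0, 12.0])
side orange ([398.5, 255.7], [895.0, -61.0, 12.0])
side orange ([248.2, 347.1], [436.0, -385.0, 12.0])
t 12.6 tcp [549.9  -1.3 198.5] row [-352.0, -163.7, 48.6] [-0.002, -0.001, 0.0] q [-0.14, 0.41, 1.5, 0.0, 1.23, -0.28]
```

View pics/side3.png

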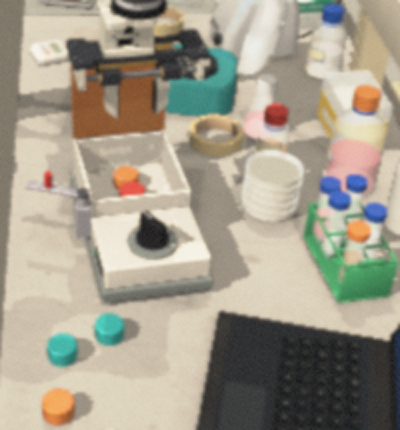

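{"name": "send_rows", "arguments": {
  "commands": [
    [-50,-10,0,0,0,0],
    [-95,-20,0,0,0,0],
    [-140,-40,0,0,0,0],
    [-180,-60,0,0,0,0],
    [-220,-85,20,0,0,0],
    [-260,-110,40,0,0,0],
    [-300,-135,48,0,0,0],
    [-335,-155,48,0,0,0],
    [-352,-164,48,0,0,0],
    [-352,-164,48,0,0,0],
    [-352,-164,48,0,0,0]
  ],
  "claw": 70
}}

```text
t: 13.7
tcp_pos: [437.8, -372.2, 149.7]
tool_rot: [0.655, 0.755, 0.0, -0.002]
ft_force: [0.4, 0.1, 0.2]
opening: 0.7
grip_force: 0.0
```

```bash
python3 -c "
from h import *
for n in('side',):
  for c in caps(ctrl.snapshot(n),n): print(n,c[0],c[1:])
print(w2px('side',[437,-373,24]),w2px('side',[437,-373,12]))
mv([437,-373,3])"
```

```text
side red ([345, 0, 11, 21, 100], [349.1, 7.2], [1443.0, 3764.0, 12.0])
side red ([353, 193, 10, 9, 75], [357.8, 197.0], [835.0, 270.0, 12.0])
side red ([427, 211, 10, 10, 85], [431.4, 215.6], [1068.0, 147.0, 12.0])
side red ([280, 231, 12, 6, 55], [285.3, 233.9], [555.0, 58.0, 12.0])
side red ([293, 400, 8, 20, 39], [296.2, 409.4], [538.0, -551.0, 12.0])
side orange ([293, 182, 8, 10, 29], [296.1, 186.5], [615.0, 349.0, 12.0])
side orange ([397, 184, 12, 11, 103], [402.6, 189.0], [1016.0, 321.0, 12.0])
side orange ([268, 193, 33, 14, 217], [284.5, 200.7], [565.0, 252.0, 12.0])
side orange ([278, 226, 10, 8, 33], [282.5, 229.5], [547.0, 82.0, 12.0])
side orange ([395, 251, 9, 9, 61], [398.9, 255.2], [897.0, -59.0, 12.0])
side orange ([242, 343, 14, 9, 69], [248.7, 347.5], [437.0, -387.0, 12.0])
[248.66524041 339.66160261] [248.76148653 342.87970459]
t 13.8 tcp [ 438.3 -371.8  150.2] row [-1.4, -1.2, 147.2] [-0.001, -0.003, 0.0] q [-0.84, 0.5, 1.49, 0.0, 1.15, -0.98]
```

{"name": "send_rows", "arguments": {
  "commands": [
    [-1,-1,50,0,0,0],
    [-1,-1,90,0,0,0],
    [-1,-1,120,0,0,0],
    [-1,-1,138,0,0,0],
    [-1,-1,147,0,0,0],
    [-1,-1,147,0,0,0]
  ]
}}

```text
t: 14.35
tcp_pos: [437.7, -372.7, 3.6]
tool_rot: [0.654, 0.756, 0.0, -0.001]
ft_force: [-1.0, -0.3, 0.2]
opening: 0.703
grip_force: 0.0
```

{"name": "send_rows", "arguments": {
  "commands": [
    [0,0,0,0,0,0],
    [0,0,0,0,0,0],
    [0,0,0,0,0,0],
    [0,0,0,0,0,0],
    [0,0,0,0,0,0],
    [0,0,0,0,0,0]
  ],
  "claw": 0,
  "newtons": 25
}}

```text
t: 14.95
tcp_pos: [438.0, -374.7, 5.5]
tool_rot: [0.655, 0.756, -0.0, 0.001]
ft_force: [-0.6, 0.3, 6.4]
opening: 0.41
grip_force: 25.0
```

{"name": "send_rows", "arguments": {
  "commands": [
    [0,0,-20,0,0,0],
    [0,0,-60,0,0,0],
    [0,0,-100,0,0,0],
    [0,0,-150,0,0,0],
    [0,0,-190,0,0,0],
    [0,0,-200,0,0,0],
    [0,0,-200,0,0,0]
  ]
}}

```text
t: 15.65
tcp_pos: [438.1, -374.9, 206.3]
tool_rot: [0.655, 0.756, -0.0, 0.002]
ft_force: [-0.1, -1.1, -0.4]
opening: 0.411
grip_force: 25.0
```

```bash
python3 -c "
from h import *
mv(uw(10,68,200))"
```

```text
t 15.7 tcp [ 438.1 -374.9  206.3] row [379.1, 175.3, 5.6] [0.002, 0.003, -0.0] q [-0.84, 0.45, 1.41, 0.0, 1.27, -0.98]
```

{"name": "send_rows", "arguments": {
  "commands": [
    [40,18,0,0,0,0],
    [80,37,0,0,0,0],
    [120,56,0,0,0,0],
    [160,74,0,0,0,0],
    [200,92,0,0,0,0],
    [240,110,0,0,0,0],
    [280,129,0,0,0,0],
    [320,148,0,0,0,0],
    [360,166,0,0,0,0],
    [379,175,0,0,0,0],
    [379,175,0,0,0,0],
    [379,175,0,0,0,0]
  ]
}}

```text
t: 16.85
tcp_pos: [555.9, 25.8, 202.7]
tool_rot: [0.654, 0.756, -0.001, -0.001]
ft_force: [-0.5, 0.4, -0.8]
opening: 0.412
grip_force: 25.0
```

{"name": "send_rows", "arguments": {
  "commands": [
    [0,0,40,0,0,0],
    [0,0,75,0,0,0],
    [0,0,100,0,0,0],
    [0,0,115,0,0,0],
    [0,0,120,0,0,0],
    [0,0,120,0,0,0]
  ]
}}

```text
t: 17.45
tcp_pos: [556.1, 24.7, 83.9]
tool_rot: [0.655, 0.755, -0.001, -0.001]
ft_force: [-0.2, 0.9, 1.2]
opening: 0.418
grip_force: 25.0
```

{"name": "send_rows", "arguments": {
  "commands": [
    [0,0,0,0,0,0],
    [0,0,0,0,0,0],
    [0,0,0,0,0,0],
    [0,0,0,0,0,0],
    [0,0,0,0,0,0]
  ],
  "claw": 58
}}

```text
t: 17.95
tcp_pos: [557.0, 25.8, 85.0]
tool_rot: [0.655, 0.756, 0.0, 0.0]
ft_force: [-0.0, -0.0, 0.1]
opening: 0.578
grip_force: 0.0
```

{"name": "send_rows", "arguments": {
  "commands": [
    [0,0,-30,0,0,0],
    [0,0,-80,0,0,0],
    [0,0,-130,0,0,0],
    [0,0,-180,0,0,0],
    [0,0,-230,0,0,0],
    [0,0,-230,0,0,0]
  ]
}}

```text
t: 18.55
tcp_pos: [559.3, 25.7, 322.6]
tool_rot: [0.655, 0.756, 0.004, 0.006]
ft_force: [1.3, -0.4, -1.6]
opening: 0.58
grip_force: 0.0
```

```bash
python3 -c "
from h import *
im=crop('side',220,140,130,220,3.2,'side4.png'); t=ctrl.snapshot('top'); cv2.imwrite('pics/top4.png',t)
for c in caps(t,'top'): print(c[0],c[2:])
mv(uw(0,240,240))"
```

```text
red ([552.4, 21.3], [1406.0, -1142.0, 12.0])
red ([255.4, 142.9], [824.0, 155.0, 12.0])
orange ([335.2, 133.1], [875.0, -186.0, 12.0])
t 18.6 tcp [557.1  25.8 315.8] row [171.5, -9.8, 75.7] [0.003, 0.001, 0.0] q [-0.09, 0.35, 1.27, 0.0, 1.52, -0.23]
```

View pics/side4.png

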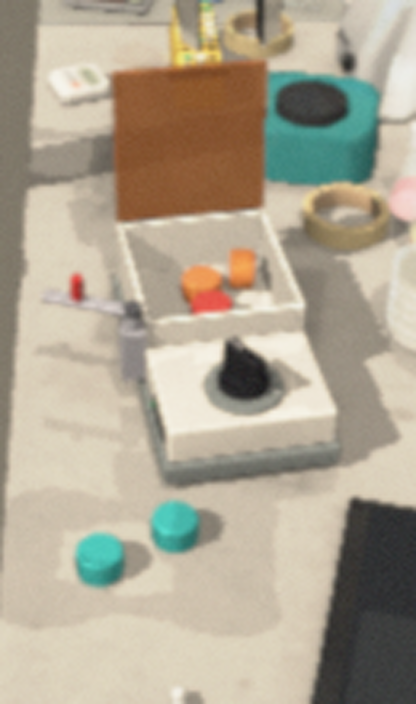

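All three caps are in the chamber and nothing else red or orange is on the bench. Next I'll go over the lid with the fingers shut and push it from its outer side.

{"name": "send_rows", "arguments": {
  "commands": [
    [40,-2,0,0,0,0],
    [80,-4,0,0,0,0],
    [120,-7,0,0,0,0],
    [150,-10,0,0,0,0],
    [165,-10,0,0,0,0],
    [165,-10,0,0,0,0],
    [165,-10,40,0,0,0],
    [165,-10,75,0,0,0],
    [165,-10,86,0,0,0],
    [165,-10,86,0,0,0]
  ],
  "claw": 0
}}

```text
t: 19.65
tcp_pos: [523.0, 186.3, 227.1]
tool_rot: [0.655, 0.755, -0.002, -0.001]
ft_force: [0.1, 0.2, 1.3]
opening: 0.006
grip_force: 0.0
```

{"name": "send_rows", "arguments": {
  "commands": [
    [-15,0,0,0,0,0],
    [-30,0,0,0,0,0],
    [-45,0,0,0,0,0],
    [-60,0,0,0,0,0],
    [-75,0,0,0,0,0],
    [-90,0,0,0,0,0],
    [-105,0,0,0,0,0],
    [-120,0,0,0,0,0],
    [-135,0,0,0,0,0],
    [-150,0,0,0,0,0],
    [-165,0,0,0,0,0],
    [-180,0,0,0,0,0]
  ]
}}

```text
t: 20.85
tcp_pos: [549.3, 8.1, 228.8]
tool_rot: [0.655, 0.756, -0.0, 0.0]
ft_force: [1.2, 0.8, -0.8]
opening: 0.002
grip_force: 0.0
```

```bash
python3 -c "
from h import *
print(ctrl.get_state()['ft_force'])
im=crop('side',220,140,130,150,4,'side5.png')
mv(uw(0,-30,260))"
```

```text
[ 1.23188317  0.77811186 -0.76972712]
t 20.9 tcp [549.7   6.1 228.7] row [-80.1, 0.7, -31.2] [0.0, 0.002, -0.001] q [-0.13, 0.39, 1.45, -0.0, 1.3, -0.27]
```

View pics/side5.png

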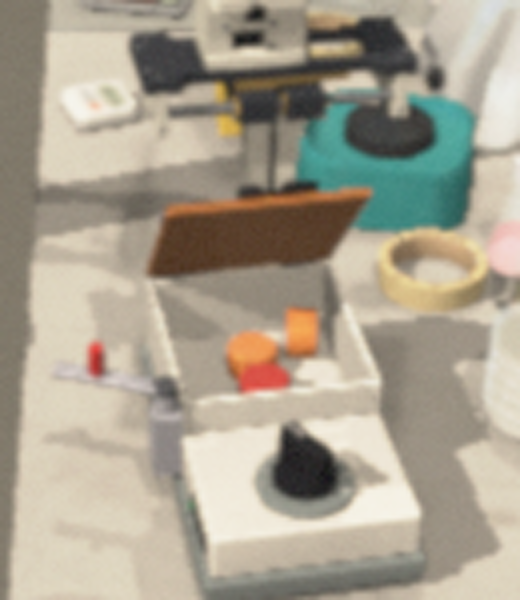

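The lid is sinking past the finger. I'll move clear, let it shut, and locate the latch pivot and peg.

{"name": "send_rows", "arguments": {
  "commands": [
    [0,0,-20,0,0,0],
    [-10,-15,-40,0,0,0],
    [-20,-50,-40,0,0,0],
    [-30,-90,-40,0,0,0],
    [-40,-130,-40,0,0,0],
    [-60,-160,-40,0,0,0],
    [-60,-160,-40,0,0,0],
    [-60,-160,-40,0,0,0],
    [-60,-160,-40,0,0,0],
    [-60,-160,-40,0,0,0],
    [-60,-160,-40,0,0,0],
    [-60,-160,-40,0,0,0]
  ]
}}

```text
t: 22.1
tcp_pos: [399.6, -72.4, 268.5]
tool_rot: [0.654, 0.756, -0.0, -0.0]
ft_force: [0.4, -0.2, 0.3]
opening: 0.002
grip_force: 0.0
```

{"name": "send_rows", "arguments": {
  "commands": [
    [-100,0,0,0,0,0],
    [-100,0,0,0,0,0],
    [-100,0,0,0,0,0],
    [-100,0,0,0,0,0],
    [-100,0,0,0,0,0],
    [-100,0,0,0,0,0],
    [-100,0,0,0,0,0],
    [-100,0,0,0,0,0],
    [-100,0,0,0,0,0],
    [-100,0,0,0,0,0]
  ]
}}

```text
t: 23.1
tcp_pos: [413.5, -171.5, 268.8]
tool_rot: [0.655, 0.756, 0.0, 0.0]
ft_force: [0.0, -0.1, -0.3]
opening: 0.001
grip_force: 0.0
```

```bash
python3 - <<'E'
from h import *
ss=ctrl.snapshot('side');tt=ctrl.snapshot('top')
a=cv2.resize(ss[160:280,220:340],(480,480),interpolation=2);b=cv2.resize(tt[175:245,250:340],(720,560),interpolation=2)[:480,:480]
b=cv2.resize(tt[185:260,250:340],(480,400),interpolation=2); b=np.vstack([b,np.zeros((80,480,3),np.uint8)])
cv2.imwrite('pics/c6.png',cv2.resize(np.hstack([a,b]),(800,400)))
def red(im,x0,y0,x1,y1):
    h=cv2.cvtColor(im,cv2.COLOR_BGR2HSV)[y0:y1,x0:x1].astype(int); w=np.where((np.minimum(h[...,0],180-h[...,0])<8)&(h[...,1]>110),h[...,1],0); ys,xs=np.nonzero(w); print(len(xs),xs.mean()+x0,ys.mean()+y0); return xs.mean()+x0,ys.mean()+y0
pt=red(tt,295,225,315,245);ps=red(ss,235,220,255,240);P=tri(pt,ps);print("peg",P)
T=lambda u,v:(245+(u+.5)/8-.5,170+(v+.5)/8-.5)
for uv in((513,428),(462,597),(485,533)): w=px2w("top",*T(*uv),112); d=w-uw(0,0,112);c,s=np.cos(.143),np.sin(.143); print(w.round(),"unit",[round(c*d[0]+s*d[1]),round(-s*d[0]+c*d[1])])
mv(uw(-140,-60,200))
E
```

```text
7 305.0 236.28571428571428
22 243.22727272727272 229.5
peg [424.88266666 -58.39568028 121.38420476]
[480. -72. 112.] unit [-81, -18]
[396. -49. 112.] unit [-160, 18]
[428. -60. 112.] unit [-131, 3]
t 23.2 tcp [ 413.5 -171.6  268.7] row [46.4, 20.7, 68.7] [0.0, -0.0, 0.0] q [-0.56, 0.17, 1.65, 0.0, 1.33, -0.71]
```

View pics/c6.png

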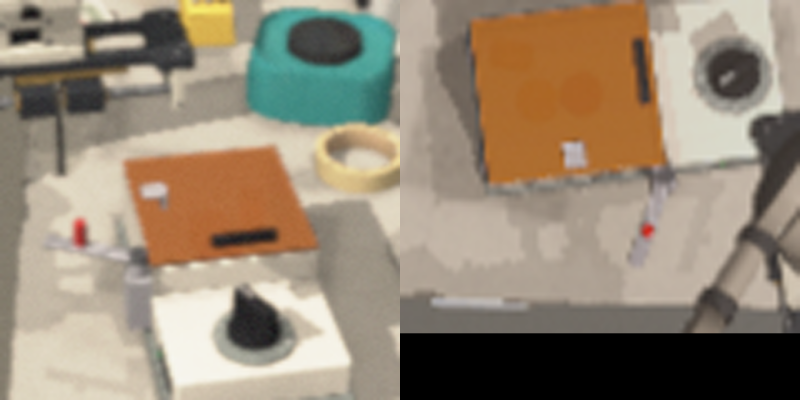

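The lid is shut with its keeper near combined-view (573,155), and the latch is still open with its peg at (648,230). Next I'll plan the latch sweep.

```bash
cat >> h.py <<'E'
def sweep(C,phi,off,z,rad=52):
    phi=np.radians(phi); p=C+rad*np.array([np.cos(phi),np.sin(phi)])+off*np.array([-np.sin(phi),np.cos(phi)])
    return uw(p[0],p[1],z), np.arctan2(-np.sin(phi),-np.cos(phi))+U[2]
def rows(poses,base=None):
    s=ctrl.get_state(); R=Rn.from_quat(s["tool_rot"]); t0=s["tcp_pos"]
    if base is not None: t0,y=base; R=Rn.from_matrix(np.c_[[-np.sin(y),np.cos(y),0],[np.cos(y),np.sin(y),0],[0,0,-1.]])
    for p,yaw in poses:
        G=Rn.from_matrix(np.c_[[-np.sin(yaw),np.cos(yaw),0],[np.cos(yaw),np.sin(yaw),0],[0,0,-1.]])
        print([round(float(v)) for v in R.inv().apply(p-t0)]+[0,0,round(float((R.inv()*G).as_rotvec()[2]),2)])
E
python3 - <<'E'
from h import *
k=px2w("top",288.9,219.9,108); d=k-uw(0,0,108);c,s=np.cos(.143),np.sin(.143); print("keeper unit",c*d[0]+s*d[1],-s*d[0]+c*d[1])
C=np.array([-85,-17]); print("end closed",C+85*np.array([.2955,.955]))
rows([sweep(C,156,36,200),sweep(C,156,36,119)])
b=sweep(C,156,36,119); print("sweep"); rows([sweep(C,156-max(0,i-2)*9.2,max(16,36-10*i),119) for i in range(0,12)],b)
E
```

```text
keeper unit -59.15536891885736 58.206164205441134
end closed [-59.8825  64.175 ]
[78, 14, 69, 0, 0, 0.42]
[78, 14, 150, 0, 0, 0.42]
sweep
[0, 0, 0, 0, 0, 0.0]
[10, 0, 0, 0, 0, 0.0]
[20, 0, 0, 0, 0, 0.0]
[29, -2, 0, 0, 0, 0.16]
[37, -2, 0, 0, 0, 0.32]
[46, -1, 0, 0, 0, 0.48]
[54, 1, 0, 0, 0, 0.64]
[62, 4, 0, 0, 0, 0.8]
[70, 9, 0, 0, 0, 0.96]
[76, 15, 0, 0, 0, 1.12]
[81, 22, 0, 0, 0, 1.28]
[86, 30, 0, 0, 0, 1.45]
```

{"name": "send_rows", "arguments": {
  "commands": [
    [20,14,40,0,0,0.14],
    [50,14,69,0,0,0.28],
    [78,14,69,0,0,0.42],
    [78,14,69,0,0,0.42],
    [78,14,110,0,0,0.42],
    [78,14,140,0,0,0.42],
    [78,14,150,0,0,0.42],
    [78,14,150,0,0,0.42],
    [78,14,150,0,0,0.42]
  ]
}}

```text
t: 24.1
tcp_pos: [417.2, -93.2, 119.8]
tool_rot: [0.798, 0.603, 0.0, 0.001]
ft_force: [0.0, -0.0, -0.0]
opening: 0.003
grip_force: 0.0
```

{"name": "send_rows", "arguments": {
  "commands": [
    [10,0,0,0,0,0],
    [20,0,0,0,0,0],
    [25,-1,0,0,0,0.08],
    [29,-2,0,0,0,0.16],
    [33,-2,0,0,0,0.24],
    [37,-2,0,0,0,0.32],
    [42,-1,0,0,0,0.4],
    [46,-1,0,0,0,0.48],
    [50,0,0,0,0,0.56],
    [54,1,0,0,0,0.64],
    [54,1,0,0,0,0.64]
  ]
}}

```text
t: 25.2
tcp_pos: [432.7, -40.0, 119.4]
tool_rot: [0.947, 0.321, 0.001, 0.0]
ft_force: [-0.1, 0.1, 0.3]
opening: 0.002
grip_force: 0.0
```

```bash
python3 - <<'E'
from h import *
s=ctrl.get_state();print(s["ft_force"],s["tcp_pos"])
ss=ctrl.snapshot('side');tt=ctrl.snapshot('top')
a=cv2.resize(ss[160:280,220:340],(400,400),interpolation=2);b=cv2.resize(tt[185:260,250:325],(400,400),interpolation=2)
cv2.imwrite('pics/c7.png',np.hstack([a,b]))
C=np.array([-85,-18])
p,y=sweep(C,119.2,16,119);print(p,y)
rows([sweep(C,119.2-i*5,16,119) for i in range(1,11)])
E
```

```text
[-0.07936125  0.09101731  0.34312854] [432.70810687 -39.97506549 119.40732861]
[431.54235774 -41.7331595  119.        ] -0.918160185212552
[3, 0, 0, 0, 0, 0.09]
[8, -1, 0, 0, 0, 0.18]
[13, -2, 0, 0, 0, 0.27]
[17, -1, 0, 0, 0, 0.35]
[22, -1, 0, 0, 0, 0.44]
[27, 0, 0, 0, 0, 0.53]
[31, 1, 0, 0, 0, 0.62]
[36, 3, 0, 0, 0, 0.7]
[40, 5, 0, 0, 0, 0.79]
[44, 7, 0, 0, 0, 0.88]
```

View pics/c7.png

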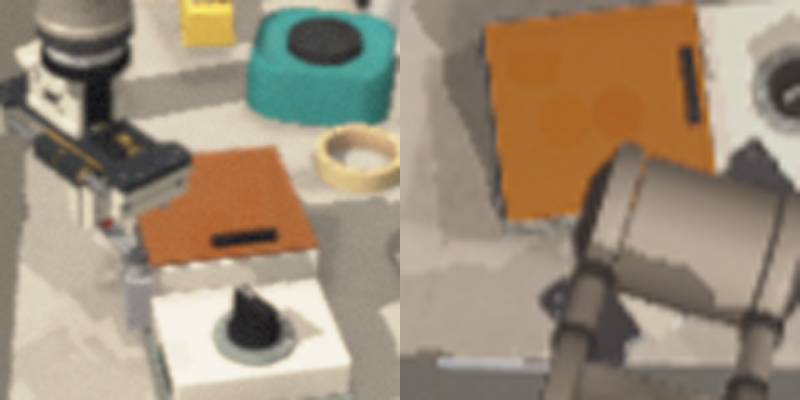

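Some red shows at the finger base (105,222), so the latch is being pushed and I'll continue.

{"name": "send_rows", "arguments": {
  "commands": [
    [3,0,0,0,0,0.09],
    [8,-1,0,0,0,0.18],
    [13,-2,0,0,0,0.27],
    [17,-1,0,0,0,0.35],
    [22,-1,0,0,0,0.44],
    [27,0,0,0,0,0.53],
    [31,1,0,0,0,0.62],
    [36,3,0,0,0,0.7],
    [40,5,0,0,0,0.79],
    [40,5,0,0,0,0.79]
  ]
}}

```text
t: 26.3
tcp_pos: [465.4, -20.2, 118.5]
tool_rot: [0.998, -0.068, -0.002, 0.0]
ft_force: [-4.4, -2.4, 4.4]
opening: 0.006
grip_force: 2.4
```

{"name": "send_rows", "arguments": {
  "commands": [
    [2,0,0,0,0,0],
    [4,0,0,0,0,0],
    [4,0,0,0,0,0]
  ]
}}

```text
t: 26.6
tcp_pos: [466.1, -20.3, 118.2]
tool_rot: [0.998, -0.067, -0.005, -0.0]
ft_force: [-14.9, -0.5, 10.0]
opening: 0.005
grip_force: 7.3
```

{"name": "send_rows", "arguments": {
  "commands": [
    [2,0,0,0,0,0.03],
    [3,0,0,0,0,0.05],
    [3,0,0,0,0,0.05]
  ]
}}

```text
t: 26.9
tcp_pos: [466.8, -20.0, 117.9]
tool_rot: [0.996, -0.092, -0.008, -0.001]
ft_force: [-21.7, 1.4, 13.8]
opening: 0.006
grip_force: 10.7
```

The force is rising against the stop. I'll back off, rise and check the latch.

{"name": "send_rows", "arguments": {
  "commands": [
    [-10,0,0,0,0,0],
    [-25,0,0,0,0,0],
    [-30,0,-40,0,0,0],
    [-30,0,-90,0,0,0],
    [-60,0,-140,0,0,0],
    [-100,0,-140,0,0,0],
    [-100,50,-140,0,0,0],
    [-100,100,-140,0,0,0],
    [-100,150,-140,0,0,0],
    [-100,180,-140,0,0,0],
    [-100,180,-140,0,0,0],
    [-100,180,-140,0,0,0]
  ]
}}

```text
t: 28.1
tcp_pos: [341.9, -179.9, 258.6]
tool_rot: [0.996, -0.093, 0.0, -0.0]
ft_force: [0.2, 0.1, 0.5]
opening: 0.006
grip_force: 0.0
```

```bash
python3 - <<'E'
from h import *
s=ctrl.get_state();print(s["ft_force"],s["tcp_pos"],s["joint_pos"].round(2))
ss=ctrl.snapshot('side');tt=ctrl.snapshot('top')
a=cv2.resize(ss[160:280,220:340],(400,400),interpolation=2);b=cv2.resize(tt[175:250,262:337],(400,400),interpolation=2)
cv2.imwrite('pics/c8.png',np.hstack([a,b]))
def red(im,x0,y0,x1,y1):
    h=cv2.cvtColor(im,cv2.COLOR_BGR2HSV)[y0:y1,x0:x1].astype(int); w=(np.minimum(h[...,0],180-h[...,0])<5)&(h[...,1]>150)&(h[...,2]>120); ys,xs=np.nonzero(w); print(len(xs)); return xs.mean()+x0,ys.mean()+y0
try:
    a_,b_=red(tt,270,200,320,245),red(ss,235,190,275,240);print(a_,b_);P=tri(a_,b_);d=P-uw(0,0,0);c,s=np.cos(.143),np.sin(.143);print(P,"unit",c*d[0]+s*d[1],-s*d[0]+c*d[1])
except Exception as e: print(e)
p=np.array([-85,-18])+52*np.array([.2955,.955]);w=uw(p[0],p[1],124);print("exp",p,w2px("top",w),w2px("side",w))
E
```

```text
[0.17090097 0.14547707 0.45300964] [ 341.86247894 -179.87324929  258.64166533] [-0.68  0.05  1.8   0.    1.29  1.07]
4
20
(np.float64(296.5), np.float64(221.5)) (np.float64(263.05), np.float64(221.85))
[482.28387335 -23.98336537 122.25764076] unit -71.58228432365354 29.92348166581904
exp [-69.634  31.66 ] [296.01562735 221.43201913] [264.13928291 220.9133258 ]
```

View pics/c8.png

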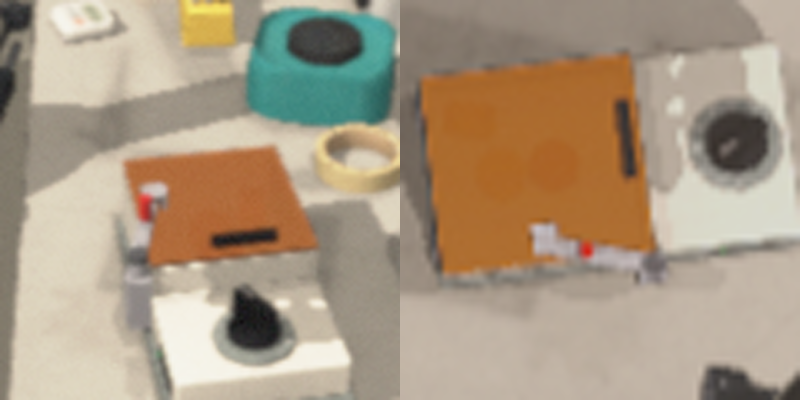

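The latch sits in its keeper, with the peg where it should be when closed. Now the knob.

```bash
python3 -c "
from h import *
p=uw(0,-95,200);print(p)
rows([(p,.667)])"
```

```text
[ 570.93874737 -137.4303266   200.        ]
[217, -83, 59, 0, 0, -2.42]
```

{"name": "send_rows", "arguments": {
  "commands": [
    [0,0,0,0,0,-0.15],
    [0,0,0,0,0,-0.3],
    [20,-8,0,0,0,-0.45],
    [45,-17,0,0,0,-0.6],
    [70,-27,0,0,0,-0.75],
    [95,-36,0,0,0,-0.9],
    [120,-46,0,0,0,-1.05],
    [145,-55,10,0,0,-1.2],
    [170,-65,25,0,0,-1.35],
    [195,-74,40,0,0,-1.5],
    [210,-80,59,0,0,-1.65],
    [217,-83,59,0,0,-1.8]
  ],
  "claw": 50
}}

```text
t: 29.4
tcp_pos: [570.9, -135.5, 196.6]
tool_rot: [0.688, 0.726, -0.001, -0.002]
ft_force: [0.2, 0.2, 0.1]
opening: 0.499
grip_force: 0.0
```

{"name": "send_rows", "arguments": {
  "commands": [
    [0,0,0,0,0,-0.14],
    [0,0,0,0,0,-0.28],
    [0,0,0,0,0,-0.42],
    [0,0,0,0,0,-0.55],
    [0,0,0,0,0,-0.62],
    [0,0,0,0,0,-0.62],
    [0,0,0,0,0,-0.62]
  ]
}}

```text
t: 30.1
tcp_pos: [570.9, -137.2, 199.8]
tool_rot: [0.439, 0.899, 0.0, -0.0]
ft_force: [0.0, -0.0, -0.0]
opening: 0.503
grip_force: 0.0
```

```bash
python3 -c "
from h import *
p=uw(0,-95,200);print(ctrl.get_state()['tcp_pos'])
rows([(p,.667),(uw(0,-95,88),.667)])"
```

```text
[ 570.86055896 -137.18113876  199.75188207]
[0, 0, 0, 0, 0, -0.0]
[0, 0, 112, 0, 0, -0.0]
```

{"name": "send_rows", "arguments": {
  "commands": [
    [0,0,35,0,0,0],
    [0,0,65,0,0,0],
    [0,0,90,0,0,0],
    [0,0,105,0,0,0],
    [0,0,111,0,0,0],
    [0,0,111,0,0,0],
    [0,0,111,0,0,0]
  ]
}}

```text
t: 30.8
tcp_pos: [571.4, -138.4, 89.6]
tool_rot: [0.439, 0.899, 0.0, 0.001]
ft_force: [-0.1, 0.8, 0.2]
opening: 0.495
grip_force: 0.0
```

{"name": "send_rows", "arguments": {
  "commands": [
    [0,0,0,0,0,0],
    [0,0,0,0,0,0],
    [0,0,0,0,0,0],
    [0,0,0,0,0,0],
    [0,0,0,0,0,0],
    [0,0,0,0,0,0],
    [0,0,0,0,0,0]
  ],
  "claw": 0,
  "newtons": 20
}}

```text
t: 31.5
tcp_pos: [570.4, -138.7, 88.9]
tool_rot: [0.438, 0.899, -0.0, -0.0]
ft_force: [-4.1, -2.3, 3.8]
opening: 0.152
grip_force: 20.0
```

```bash
python3 -c "
from h import *
s=ctrl.get_state();R=Rn.from_quat(s['tool_rot']);print(s['tcp_pos'],s['opening']*92,'tool force',R.inv().apply(s['ft_force']),s['ft_torque'])
crop('side',250,200,80,80,6,'s9.png')"
```

```text
[ 570.40713386 -138.7358632    88.93677492] 14.001875437079304 tool force [ 0.74485821 -4.63413778 -3.83641159] [-0.41481497  0.64524533  0.04506092]
```

View pics/s9.png

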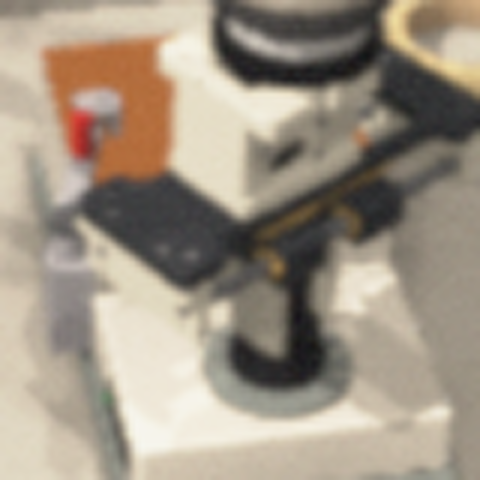

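The fingers grip the bar flush at 14.0 mm, which confirms click position 2. Turning 120° clockwise.

{"name": "send_rows", "arguments": {
  "commands": [
    [0,0,0,0,0,0.1],
    [0,0,0,0,0,0.2],
    [0,0,0,0,0,0.3],
    [0,0,0,0,0,0.4],
    [0,0,0,0,0,0.5],
    [0,0,0,0,0,0.6],
    [0,0,0,0,0,0.7],
    [0,0,0,0,0,0.8],
    [0,0,0,0,0,0.9],
    [0,0,0,0,0,1.0],
    [0,0,0,0,0,1.047],
    [0,0,0,0,0,1.047]
  ],
  "newtons": 30
}}

```text
t: 32.75
tcp_pos: [568.7, -139.0, 88.9]
tool_rot: [0.829, 0.559, -0.002, -0.001]
ft_force: [-10.6, -3.9, 8.5]
opening: 0.154
grip_force: 30.0
```

```bash
python3 -c "
from h import *
s=ctrl.get_state();R=Rn.from_quat(s['tool_rot']);print(s['tcp_pos'],s['opening']*92,'tool force',R.inv().apply(s['ft_force']),s['ft_torque'])
rows([(uw(0,-95,88),np.radians(8.2-90))])"
```

```text
[ 568.65980415 -138.98025235   88.87199439] 14.122212753416509 tool force [-7.57681159 -8.36714595 -8.44308602] [-0.72230579  1.81096845  0.0381353 ]
[2, 2, 1, 0, 0, 1.04]
```

{"name": "send_rows", "arguments": {
  "commands": [
    [-1,-1,0,0,0,0.1],
    [-1.5,-1.5,0,0,0,0.2],
    [-1.5,-1.5,0,0,0,0.3],
    [-1.5,-1.5,0,0,0,0.4],
    [-1.5,-1.5,0,0,0,0.5],
    [-1.5,-1.5,0,0,0,0.6],
    [-1.5,-1.5,0,0,0,0.7],
    [-1.5,-1.5,0,0,0,0.8],
    [-1.5,-1.5,0,0,0,0.9],
    [-1.5,-1.5,0,0,0,1.0],
    [-1.5,-1.5,0,0,0,1.047],
    [-1.5,-1.5,0,0,0,1.047]
  ]
}}

```text
t: 33.95
tcp_pos: [567.5, -137.6, 88.9]
tool_rot: [0.998, 0.069, -0.001, -0.001]
ft_force: [-7.9, 4.6, 9.1]
opening: 0.153
grip_force: 30.0
```

```bash
python3 -c "
from h import *
s=ctrl.get_state();R=Rn.from_quat(s['tool_rot']);print(s['tcp_pos'],s['opening']*92,'tool force',R.inv().apply(s['ft_force']),s['ft_torque'])
rows([(uw(0,-95,88),np.radians(8.2-90))])"
```

```text
[ 567.45218343 -137.64128085   88.88229305] 14.044753978604197 tool force [-7.2141576  -5.69775396 -9.05790392] [0.64348979 1.3203855  0.02093513]
[3, 0, 1, 0, 0, -0.0]
```

{"name": "send_rows", "arguments": {
  "commands": [
    [0,0,0,0,0,0],
    [0,0,0,0,0,0],
    [0,0,0,0,0,0],
    [0,0,0,0,0,0],
    [0,0,0,0,0,0]
  ],
  "claw": 50
}}

```text
t: 34.45
tcp_pos: [568.9, -139.3, 88.6]
tool_rot: [0.998, 0.07, 0.0, -0.0]
ft_force: [0.3, 0.3, -0.2]
opening: 0.488
grip_force: 0.0
```

{"name": "send_rows", "arguments": {
  "commands": [
    [0,0,-15,0,0,0],
    [0,0,-40,0,0,0],
    [0,0,-80,0,0,0],
    [0,0,-120,0,0,0],
    [0,0,-170,0,0,0],
    [0,-50,-180,0,0,0],
    [0,-100,-180,0,0,0],
    [0,-150,-180,0,0,0],
    [0,-200,-180,0,0,0],
    [0,-250,-180,0,0,0],
    [0,-250,-180,0,0,0],
    [0,-250,-180,0,0,0]
  ]
}}

```text
t: 35.65
tcp_pos: [533.8, 109.3, 268.8]
tool_rot: [0.997, 0.071, 0.0, 0.0]
ft_force: [-0.1, -0.6, 0.2]
opening: 0.499
grip_force: 0.0
```

```bash
python3 - <<'E'
from h import *
print(ctrl.get_state()["tcp_pos"])
ss=ctrl.snapshot('side');tt=ctrl.snapshot('top')
a=cv2.resize(ss[190:290,220:320],(400,400),interpolation=2);b=cv2.resize(tt[175:250,265:340],(400,400),interpolation=2)
cv2.imwrite('pics/c10.png',np.hstack([a,b]))
for k in range(3,8):
    t=k*np.pi/6; w=uw(-22*np.cos(t),-95+22*np.sin(t),112); u,v=w2px("top",w),w2px("side",w); print(k,((v-[220,190]+.5)*4).round(),((u-[265,175]+.5)*5.333+[400,0]).round())
for c in caps(tt,"top"): print(c[0],c[2:])
E
```

```text
[533.76597873 109.26281792 268.76415236]
3 [302. 216.] [696. 142.]
4 [318. 217.] [698. 127.]
5 [332. 223.] [707. 115.]
6 [340. 233.] [721. 109.]
7 [340. 243.] [736. 111.]
red ([552.4, 21.3], [1406.0, -1142.0, 12.0])
red ([255.3, 142.9], [824.0, 155.0, 12.0])
orange ([335.2, 133.1], [875.0, -186.0, 12.0])
```

View pics/c10.png

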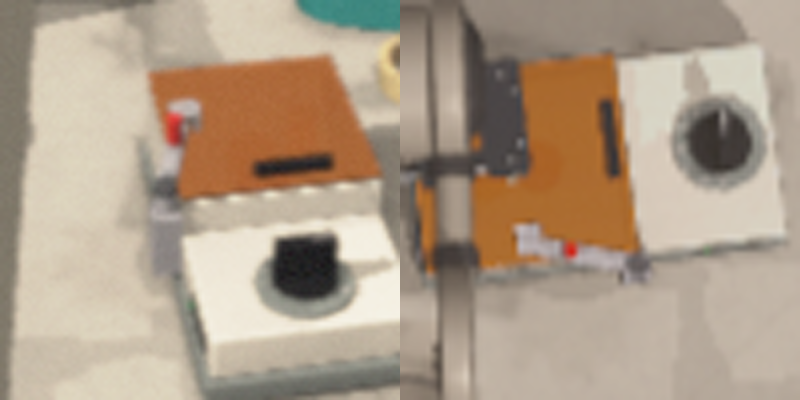

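The pointer now points to the back of the unit (position 6), at top-view (722,115). The lid is shut, the latch is in its keeper and the arm is clear, so I'm handing in.

```bash
python3 -c "
from rig import ctrl
print(ctrl.finish_job())"
```

```text
the job is handed in; nothing more can be done
None
```

The job is handed in, with no verdict returned: all three loose caps (two orange, one red) are in the chamber, the lid is shut, the latch is closed in its keeper, and the knob is turned four clicks clockwise (position 2 to 6).

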